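# Uncover the sample pot and slide it over to the other hotplate position

### The arm

A 7-joint arm with a two-finger parallel gripper is mounted at the origin on the work surface. World frame = base frame: x ahead of the robot, y to its left, z up, the work surface at z = 0. Lengths are in m, angles in rad, forces in N, time in s.
With the tool pointing down it reaches from about 0.425 to 0.95 m from the base axis. Payload 4.7 kg.
Tool frame: the origin (TCP) lies between the finger pads; the fingertips stand 14 mm ahead of it and the grasp point (between the pads) lies 5 mm behind it (env.tip_reach is the distance from the TCP to the fingertips, in m); z points along the fingers, y is the line along which they close (so a half turn about z gives the same grasp; the last joint's range is limited). The gripper opens to 85 mm and grips with 20 to 120 N. Pads are 22 mm wide; open, the fingers measure 114 mm over their backs; the gripper's body (76 mm by 85 mm) begins 54 mm behind the grasp point. The pads swing forward as they close: fully open they stand 13 mm farther back than shut.
Start: joints at [-1.335, 0.469, -0.049, 1.532, 0.024, 1.141, -0.082], TCP at [0.177, 0.652, 0.245] pointing down, gripper open.
Joint ranges: [-2.59, 2.59], [-0.33, 1.99], [-1.39, 1.29], [0.1, 2.45], [-1.04, 4.18], [0.21, 1.99], [-2.66, 2.66]. Speed limits (rad/s): [2.57, 2.57, 3.14, 3.14, 3.14, 3.14, 3.14].

### API

Orientations are given as a unit quaternion [x, y, z, w].
In Python, from bench import monitor, get_image, env, spotter gives the robot as it stands. The module is installed in compiled form; this text tells all that it offers.
- The arm moves only by the tool servo_tool, never from a script. Its argument "plan" is a list of rows, each a list of 7 numbers: the closure, from 0 (fully open) to 1 (shut), then the shift along the world's x, y, z normalised to -1 to 1, where 1 is 0.1 m, then the turn, a rotation vector about the world's x, y, z normalised to -1 to 1, where 1 is pi/4 rad. In form: [[hand, tx, ty, tz, rx, ry, rz], ...]. A call has 1 to 10 rows; each row is the pose to reach, as a shift and turn from the pose commanded when the call began; what a row does not reach only later rows make up. A row lasts 1/10 s, in which the tool goes at most 50 mm and 8.59 degrees, less where a joint would pass 70% of its speed; a pose out of reach is approached as far as the arm can. A call with a number of a shift or a turn outside -1 to 1 is refused whole. A call with a gripper value outside its range is refused whole. The fingers move at their own pace and stop on an object; "grip_force" is the grip in N (left out, the last holds). Time passes only in rows, so rows that repeat a pose let the fingers close. It gives the time, the measured TCP pose, the force, the opening and the grip force at its end, in the units of the state.
- monitor.read_state(): the state, without advancing time (a new reading comes with each control period).
- get_image(name): name is "scene" or "top" or "wrist"; returns a dict with "pixels" (480x640x3 uint8, blue, green, red), "camera_matrix" (3x3 intrinsics, pixels), "k1" (the pictures are not rectified: a ray, as slopes to the right and down, at radius r is drawn at 1 + k1 r^2 times it, then the intrinsics apply), "R" (3x3) and "t" (3): a world point X has camera coordinates R X + t. Camera axes: x right, y down, z forward; pixel columns grow to the right and rows downward; lengths in m; the calibration is good to about 2 mm. A picture is of the moment at which its call begins. There is no depth.
- env.close_job(): hands the job in; it is judged then, once.
Trained networks look in the newest picture that a camera, given by its name, has taken for a name from the list of things; names that differ only in an ending like _2 or _b are one class to them, and where a whole thing is asked for, a point or a joint stands for the part that bears it (a point fixed in the world has none). Each returns a list of dicts, best first, with "score" (0 to 1); they miss things now and then, are a little off and sometimes report something else, mostly with a low value. They report only what shows in the picture. A call takes as long as a camera call. They do not tell look-alikes from the thing itself.
- spotter.masks_of(camera, label): "mask" (480x640 bool, what is visible of it) and "rect" ([left, top, right, bottom] in pixels, round what is visible of it).
The state is a dict: "time_s": time; "qpos": joint angles; "dq": joint speeds; "tau": joint torques, N m; "ee_pos": TCP position; "eef_rot": TCP orientation; "contact_force": force on the tool from outside, world axes, zero at the start; "ft_torque": the same for the moment, N m; "width": finger opening in m; "grip_force": force on a finger pad.
Only numpy, scipy, OpenCV 4.12 (cv2) and the standard library are available. Lean on these libraries where they do the work, as an engineer would, in place of code of your own. Each camera call takes 0.05 s, during which the arm holds its last target. There are 200 camera calls.

### The job

Lift the lid off the steel sample pot by its knob and set it down, knob up, in the middle of the square cork mat (do not drop it). Then slide the open pot across the hotplate, without lifting or tipping it, until it stands wholly inside the double ring, and let go. Leave all the other things on the bench and the hotplate where they are.

Things in the scene. Friction and masses are not known exactly. Their poses are not given: they have to be found in the camera images.
- hotplate: low twin laboratory hotplate, white case with flat black top, fixed to the bench; 260 (its x) x 400 (its y) x 60 high. Origin: centre of its underside on the bench; z up, so its top is at z = 60 mm; its front with two small control knobs (purely for show, reaching 15 mm out) faces -x, the robot
- single_ring: thin pale circle printed on the hotplate's top, 142 across; the pot starts inside it. At the left or right end of the plate. Flat, nothing to catch on. Origin: its centre, at the level of the plate's top
- double_ring: two concentric thin pale circles printed on the hotplate's top, 142 and 158 across, at the other end of the plate, 180 to 220 from the single ring: where the pot must go. Flat, nothing to catch on. Origin: centre of the circles, at the level of the plate's top
- pot: open round steel saucepan with one straight handle, standing loose on the hotplate; 104 outer dia x 70 high, wall 3, about 0.4 to 0.65 kg. Origin: centre of its underside; z up; the handle points along its own -x
- pot_grip (a point): point in the middle of the pot's black bar handle, 100 from the pot's axis along its -x and 50 above the pot's underside. The bar is 16 wide x 14 high, its centre line level at 50, and reaches from 63 to 148 from the axis; axes as the pot's. Below the bar: 43 free above the hotplate; its end may overhang the plate's front edge
- lid: loose round steel lid on the pot, 114 dia, round black knob on top, 0.14 kg. Origin: centre of its flat underside; z up through the knob. A step 90 dia x 6 deep hangs into the pot with 4 mm play (origin then 64 above the pot's underside); on a flat surface it rests on that step. Rim from 6 to 10 above the origin, dome top at 16, knob 28 dia from 26 to 54
- lid_knob (a point): point on the axis of the lid's knob 44 above the lid's underside, where the knob (28 dia) can be gripped from above
- mat: square cork mat, 140 x 140 x 8, fixed to the bench at the left or the right of the hotplate. Origin: centre of its underside on the bench; its top is at z = 8 mm
- tray: square open aluminium tray, 140 x 140 x 22, fixed to the bench at the other side of the hotplate from the mat, with two cylinders in it. Origin: centre of its underside
- jar: small glass jar with black cap standing on the hotplate near its far edge, 36 dia x 60 high; loose, leave it where it is. Origin: centre of its underside
- beaker: glass beaker on the bench at the right of the hotplate, 72 dia x 95 high; loose, leave it where it is. Origin: centre of its underside
- bottle: white plastic bottle on the bench at the left of the hotplate, 60 dia x 150 high; loose, leave it where it is. Origin: centre of its underside
- weight: brass knobbed weight standing on the hotplate near its far left corner, 40 dia x 58 high; loose, leave it where it is. Origin: centre of its underside
- sleeve_a: plain aluminium cylinder standing in the tray, 32 dia x 75 high; loose, leave it where it is. Origin: centre of its underside
- sleeve_b: plain aluminium cylinder standing in the tray, 32 dia x 75 high; loose, leave it where it is. Origin: centre of its underside
Not all that is in view belongs to the job. Leave any pink or turquoise look-alike of the lid alone.

How it is judged:
On the way, in this order (a step that is already met when the one before it is completed fails the run):
1. the lid stands on the cork mat, knob up, let go (horizontal distance between lid and mat below 0.05 m and z of lid in the frame of mat between 0.004 and 0.013 m and angle between lid's own z axis and vertical below 0.1 rad and contact force between the fingers and lid below 0.1 N and linear speed of lid below 0.02 m/s), for 0.2 s.
2. the pot stands wholly inside the double ring, let go (horizontal distance between pot and double_ring below 0.018 m and z of pot in the frame of hotplate below 0.064 m and angle between pot's own z axis and vertical below 0.06 rad and contact force between the fingers and pot below 0.1 N), for 0.2 s.
At the end, for the whole second after the job is handed in: The lid rests level and knob up on the cork mat, its centre within 50 mm of the mat's centre; the open pot stands upright on the hotplate within 18 mm of the double ring's centre, so wholly inside the inner circle; both are released and at rest (all of step 1 and all of step 2 and linear speed of pot below 0.02 m/s); the robot touches nothing.
It fails at once if the pot is lifted more than 8 mm off the hotplate or dropped off it (z of pot in the frame of hotplate above 0.068 m or z of pot in the frame of hotplate below 0.05 m).
It fails at once if the pot is tipped by more than about 10 degrees (angle between pot's own z axis and vertical above 0.18 rad).
It fails at once if the lid is dropped (falls freely by more than about 25 mm) (linear speed of lid above 0.7 m/s and contact force between the fingers and lid below 0.1 N).
It fails at once if another thing is moved by more than 30 mm (distance of any of jar, beaker, bottle, weight, sleeve_a, sleeve_b from where it was at the start of the episode above 0.03 m).
It fails at once if another thing is knocked over (angle between any of jar, beaker, bottle, weight, sleeve_a, sleeve_b's own z axis and vertical above 0.5 rad).
It also fails if it takes over 53 s, if anything falls off the work surface, if the arm or the gripper's body presses on something with over 40 N, if the wrist force passes 120 N, or if a joint passes its speed limit or range.

## Working session

There is one attempt and no reset: what is moved stays moved. The work goes in short steps, Python scripts to look and compute and a tool call to move; the robot and the scene stay as the last step left them, time stands still between calls to the robot, and variables do not carry over. Pictures are saved under pics/ and viewed, at most 10 in all, crops included, and the job is handed in when it is done.

Besides the shell and the picture viewer there is one more tool, called after ">>>" by a JSON object that holds its "api" and its "payload". servo_tool: Moves the arm, as the interface text tells. Its arguments: {"type":"object","properties":{"plan":{"type":"array","items":{"type":"array","items":{"type":"number"}}},"grip_force":{"type":"number"}},"required":["plan"]}

```bash
mkdir -p pics
cat > h.py <<'E'
import numpy as np, cv2
from bench import monitor,get_image,env,spotter
def pix2plane(im,uv,z):
    K=im["camera_matrix"];k1=im["k1"];R=np.array(im["R"]);t=np.array(im["t"])
    uv=np.atleast_2d(np.array(uv,float))
    d=cv2.undistortPoints(uv[:,None],np.array(K),np.array([k1,0,0,0,0],float))[:,0]
    ray=np.c_[d,np.ones(len(d))]@R; c=-R.T@t
    return c+ray*((z-c[2])/ray[:,2])[:,None]
def proj(im,X):
    return cv2.projectPoints(np.atleast_2d(np.array(X,float)),cv2.Rodrigues(np.array(im["R"]))[0],np.array(im["t"]),np.array(im["camera_matrix"]),np.array([im["k1"],0,0,0,0],float))[0][:,0]
E
python3 - <<'E'
from h import *
for n in("scene","top"):
    im=get_image(n);cv2.imwrite(f"pics/{n}0.png",im["pixels"])
    print(n,-np.array(im["R"]).T@im["t"])
    for l in["hotplate","single_ring","double_ring","pot","lid","lid_knob","mat","tray","jar","beaker","bottle","weight"]:
        for d in spotter.masks_of(n,l)[:3]:
            m=d["mask"];y,x=np.nonzero(m);print(l,round(d["score"],2),d["rect"],x.mean().round(1),y.mean().round(1))
print(monitor.read_state())
E
```

```text
scene [1.05801346 0.71972658 0.798484  ]
hotplate 0.75 [203.8, 229.3, 388.4, 379.7] 290.8 308.8
single_ring 0.7 [289.0, 293.9, 354.0, 325.8] 319.3 314.5
double_ring 0.64 [237.4, 245.1, 297.0, 284.9] 268.3 263.7
pot 0.67 [298.5, 263.1, 378.1, 322.3] 330.2 299.4
lid 0.96 [316.8, 209.6, 348.8, 236.5] 332.6 224.0
lid 0.83 [333.9, 236.6, 371.4, 266.2] 351.9 252.6
lid 0.82 [371.9, 277.9, 419.3, 305.3] 396.4 289.5
lid_knob 0.97 [375.3, 273.9, 417.7, 303.6] 396.1 289.5
lid_knob 0.96 [436.4, 278.8, 476.8, 307.6] 456.8 291.0
lid_knob 0.95 [333.3, 237.0, 370.8, 269.0] 351.8 252.2
mat 0.79 [241.1, 199.0, 301.5, 233.3] 269.2 214.6
mat 0.39 [301.0, 263.3, 377.6, 324.6] 330.9 299.5
tray 0.83 [403.9, 327.5, 492.9, 410.3] 447.4 367.5
jar 0.72 [297.2, 264.4, 375.8, 318.3] 329.3 300.3
jar 0.71 [252.2, 283.8, 268.1, 314.0] 259.4 299.6
beaker 0.59 [183.8, 207.0, 206.4, 248.9] 196.0 225.3
bottle 0.9 [351.0, 368.2, 380.1, 434.5] 365.5 404.0
weight 0.77 [289.2, 321.5, 306.3, 355.9] 296.5 339.3
weight 0.42 [239.4, 200.2, 300.7, 232.2] 269.0 214.7
top [0.40453588 0.00309937 1.41988467]
hotplate 0.8 [240.6, 15
[... 1009 characters left out ...]
-1.33489706,  0.46862697, -0.04861266,  1.53248445,  0.02410749,
        1.14102699, -0.08230341]), 'dq': array([ 7.27360220e-04,  1.90882566e-05, -3.93577452e-04,  7.68869813e-04,
       -3.57890826e-05,  1.56459209e-03, -4.07293086e-04]), 'tau': array([-6.31177063e-04, -5.10181403e+01, -4.65552555e-02, -2.38011467e+01,
        1.09925831e-02,  8.89352996e-04,  1.57000284e-05]), 'ee_pos': array([0.1766133 , 0.65150164, 0.24532329]), 'eef_rot': array([ 1.32002932e-01,  9.91249326e-01,  2.12480231e-05, -1.61331249e-05]), 'contact_force': array([ 0.0668471 ,  0.06120983, -0.00898157]), 'ft_torque': array([ 0.01459213, -0.03616263,  0.02591215]), 'grip_force': 0.0, 'width': 0.08536220341731708}
```

View pics/top0.png

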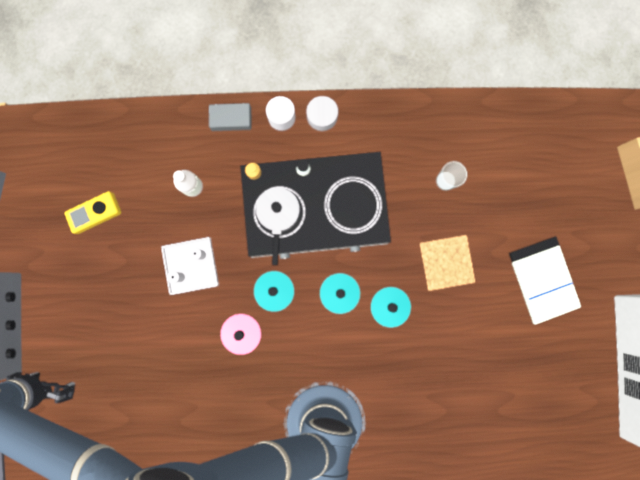

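View pics/scene0.png

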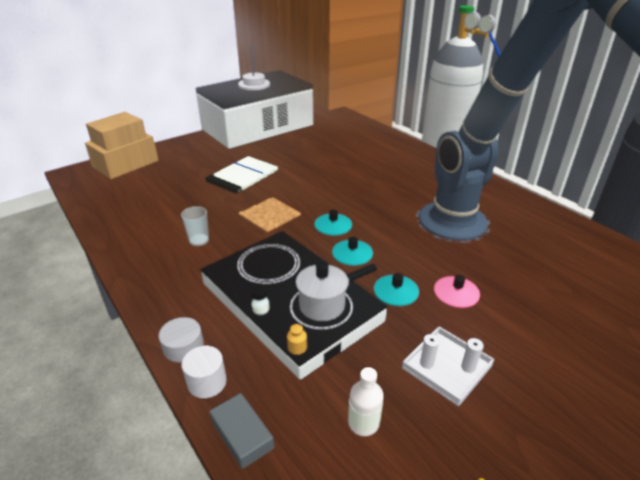

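The steel lid sits on the pot at top (277,209) and scene (322,285). The look-alikes are turquoise at top (274,291), (340,293) and (391,307), and pink at (240,334). Only the grey one on the pot fits "steel". The double ring is at (353,205), the mat at (447,262), and the handle points down to about (275,262). I'll confirm in a crop and measure.

Run:
```python
from h import *
im=get_image("top");p=im["pixels"]
c=p[145:275,235:400];cv2.imwrite("pics/crop1.png",cv2.resize(c,None,fx=4.5,fy=4.5,interpolation=cv2.INTER_CUBIC))
g=p.max(2)
def blob(x0,y0,x1,y1,thr=70):
    n,l,s,cc=cv2.connectedComponentsWithStats((g[y0:y1,x0:x1]<thr).astype(np.uint8))
    i=1+np.argmax(s[1:,4]);return cc[i]+[x0,y0],s[i]
k,s=blob(264,196,290,220);print("knob",k,s,pix2plane(im,k,.176))
def m(l): return spotter.masks_of("top",l)[0]
d=m("double_ring");r=d["rect"]; 
print("dring",pix2plane(im,[(r[0]+r[2])/2,(r[1]+r[3])/2],.06),pix2plane(im,[[r[0],r[1]],[r[2],r[3]]],.06))
y,x=np.nonzero(d["mask"]);e=cv2.fitEllipse(np.c_[x,y][cv2.convexHull(np.c_[x,y].astype(np.int32),returnPoints=False)[:,0]].astype(np.float32));print("ell",e,pix2plane(im,e[0],.06))
for l,z in(("mat",.008),("hotplate",.06)):
    d=m(l);y,x=np.nonzero(d["mask"]);rr=cv2.minAreaRect(pix2plane(im,np.c_[x,y],z)[:,:2].astype(np.float32));print(l,rr)
for l,z in(("jar",.06),("weight",.118),("tray",.022),("bottle",.15),("beaker",.095)):
    r=m(l)["rect"];print(l,pix2plane(im,[(r[0]+r[2])/2,(r[1]+r[3])/2],z)[0])
print("handle tip",pix2plane(im,[275,263],.117)[0])
```

```text
knob [276.  206.5] [ 9  7  7  8 48] [[0.59621204 0.10618838 0.176     ]]
dring [[ 0.60735652 -0.09527179  0.06      ]] [[ 0.69014413 -0.02368656  0.06      ]
 [ 0.5254337  -0.16631878  0.06      ]]
ell ((352.5893249511719, 205.00454711914062), (54.78718566894531, 55.42372131347656), 39.187278747558594) [[ 0.61191912 -0.09806538  0.06      ]]
mat ((0.44517773389816284, -0.3701745867729187), (0.14017105102539062, 0.1448337584733963), 6.690974712371826)
hotplate ((0.6139606833457947, 0.007184669375419617), (0.2781088054180145, 0.4024300277233124), 4.000234603881836)
jar [0.71466317 0.03137606 0.06      ]
weight [0.70506425 0.17029129 0.118     ]
tray [0.45436062 0.36620404 0.022     ]
bottle [0.67066677 0.33666291 0.15      ]
beaker [0.49712275 0.11528534 0.095     ]
handle tip [0.45439542 0.11718084 0.117     ]
```

View pics/crop1.png

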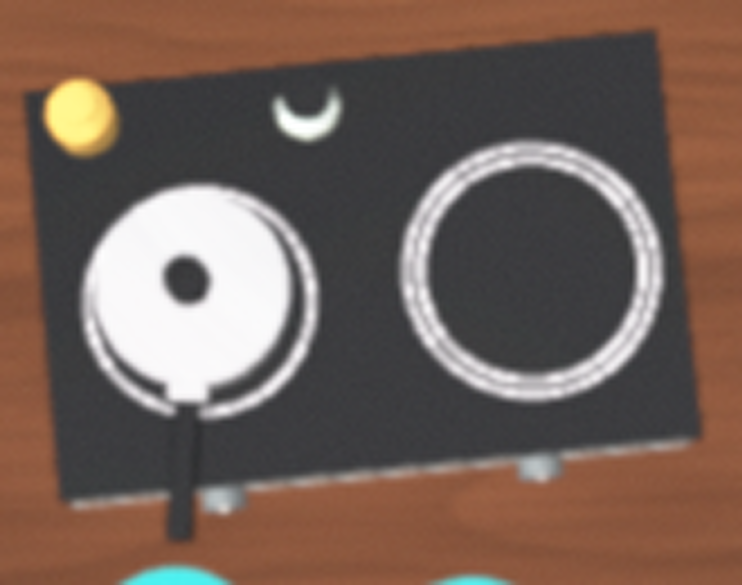

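The crop confirms it: the grey steel lid with black knob is on the pot at top (276,207), and its knob measures (0.596, 0.106). The tall jar and brass weight are at the far edge. Moving over the pot.

>>> {"api": "servo_tool", "payload": {"plan": [[0, 0.3, -0.4, 0.3, 0, 0, 0.12], [0, 0.6, -0.8, 0.55, 0, 0, 0.24], [0, 0.7, -0.91, 0.55, 0, 0, 0.24]]}}

```text
time_s: 2.05
ee_pos: [0.2496, 0.5591, 0.3033]
eef_rot: [0.039, 0.999, 0.002, 0.001]
contact_force: [0.5, 0.3, 0.2]
width: 0.0857
grip_force: 0.0
```

>>> {"api": "servo_tool", "payload": {"plan": [[0, 0.3, -0.4, 0, 0, 0, 0], [0, 0.6, -0.8, 0, 0, 0, 0], [0, 0.7, -0.91, 0, 0, 0, 0]]}}

```text
time_s: 2.35
ee_pos: [0.3212, 0.4644, 0.3008]
eef_rot: [0.042, 0.999, -0.001, 0.001]
contact_force: [-0.4, -0.8, 0.2]
width: 0.0854
grip_force: 0.0
```

>>> {"api": "servo_tool", "payload": {"plan": [[0, 0.3, -0.4, 0, 0, 0, 0], [0, 0.6, -0.8, 0, 0, 0, 0], [0, 0.7, -0.91, 0, 0, 0, 0]]}}

```text
time_s: 2.65
ee_pos: [0.3904, 0.3735, 0.3007]
eef_rot: [0.042, 0.999, -0.001, 0.001]
contact_force: [1.2, 0.6, 0.1]
width: 0.0856
grip_force: 0.0
```

>>> {"api": "servo_tool", "payload": {"plan": [[0, 0.3, -0.4, 0, 0, 0, 0], [0, 0.6, -0.8, 0, 0, 0, 0], [0, 0.7, -0.91, 0, 0, 0, 0]]}}

```text
time_s: 2.95
ee_pos: [0.4598, 0.2826, 0.3007]
eef_rot: [0.042, 0.999, -0.001, 0.001]
contact_force: [0.7, 0.3, -0.1]
width: 0.0852
grip_force: 0.0
```

>>> {"api": "servo_tool", "payload": {"plan": [[0, 0.3, -0.4, 0, 0, 0, 0], [0, 0.6, -0.8, 0, 0, 0, 0], [0, 0.7, -0.91, 0, 0, 0, 0], [0, 0.7, -0.91, 0, 0, 0, 0]]}}

```text
time_s: 3.35
ee_pos: [0.5281, 0.1944, 0.3003]
eef_rot: [0.041, 0.999, -0.0, 0.0]
contact_force: [-0.7, 0.6, -0.6]
width: 0.0854
grip_force: 0.0
```

>>> {"api": "servo_tool", "payload": {"plan": [[0, 0.3, -0.4, 0, 0, 0, 0], [0, 0.6, -0.8, 0, 0, 0, 0], [0, 0.68, -0.88, 0, 0, 0, 0], [0, 0.68, -0.88, 0, 0, 0, 0], [0, 0.68, -0.88, 0, 0, 0, 0]]}}

```text
time_s: 3.85
ee_pos: [0.5935, 0.1117, 0.3]
eef_rot: [0.036, 0.999, 0.001, -0.001]
contact_force: [-1.0, 1.0, 0.2]
width: 0.0857
grip_force: 0.0
```

Run:
```python
from h import *
im=get_image("wrist");cv2.imwrite("pics/w1.png",im["pixels"]);print(-np.array(im["R"]).T@im["t"])
for l in("lid_knob","lid","pot_grip","pot"):
    for d in spotter.masks_of("wrist",l)[:2]:
        y,x=np.nonzero(d["mask"]);print(l,d["score"],d["rect"],x.mean(),y.mean(),pix2plane(im,[x.mean(),y.mean()],.178))
s=monitor.read_state();print(s["ee_pos"],proj(im,[[.596,.106,.178]]))
```

```text
[0.51164392 0.11728319 0.42924309]
lid_knob 0.98 [286.8, 0.0, 365.8, 14.4] 329.8209677419355 4.516129032258065 [[0.46159808 0.12554229 0.178     ]]
lid_knob 0.8 [85.8, 0.3, 169.2, 18.3] 128.29611650485438 7.942556634304207 [[0.45265769 0.01115291 0.178     ]]
lid 0.77 [294.0, 0.0, 367.1, 13.5] 329.9485530546624 4.344051446945338 [[0.46151356 0.12561955 0.178     ]]
lid 0.75 [243.0, 141.8, 392.7, 285.8] 316.8676193836744 213.07592331216185 [[0.58197569 0.10910945 0.178     ]]
pot_grip 0.62 [304.8, 8.5, 331.1, 140.6] 318.3524672708963 75.50923128566633 [[0.49917001 0.1163006  0.178     ]]
pot 0.86 [303.0, 4.3, 334.3, 144.3] 318.3216735253772 76.20130315500685 [[0.49955195 0.11625397 0.178     ]]
[0.59388711 0.11031518 0.30045736] [[313.75341186 234.12425553]]
```

View pics/w1.png

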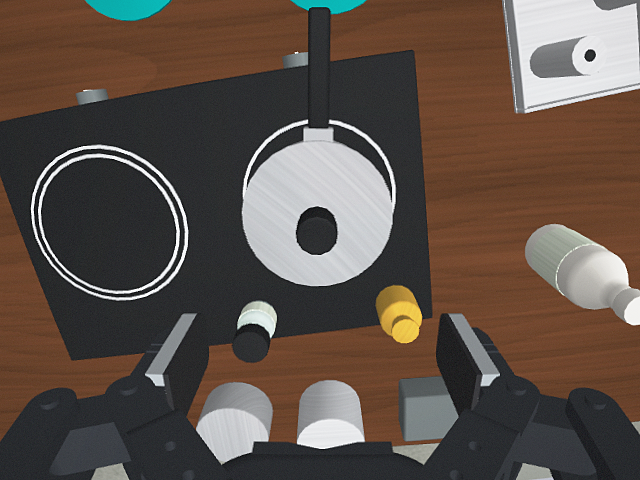

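The wrist view shows the steel knob at about (317,232), the handle running up along column 319, the double ring centred near (110,222), the jar at (255,330) and the weight at (398,312). Now refining the numbers.

Run:
```python
from h import *
im=get_image("wrist");g=im["pixels"].max(2)
def P(n,uv,z):print(n,pix2plane(im,uv,z)[:,:2].round(4).tolist())
sub=(g[195:270,285:350]<70).astype(np.uint8);n,l,s,c=cv2.connectedComponentsWithStats(sub);i=1+np.argmax(s[1:,4]);print(s[i],c[i]+[285,195])
x0,y0=s[i][:2]+[285,195];x1,y1=[x0+s[i][2],y0+s[i][3]]
P("knobtop: far edge minus r", [[(x0+x1)/2,y1]],.178);P("sides",[[x0,234],[x1,234]],.178)
d=[d for d in spotter.masks_of("wrist","lid") if d["rect"][1]>100][0]
y,x=np.nonzero(d["mask"]);q=pix2plane(im,np.c_[x,y],.134)[:,:2].astype(np.float32);print("lid circ",cv2.minEnclosingCircle(q))
d=spotter.masks_of("wrist","pot_grip")[0];y,x=np.nonzero(d["mask"]);k=(y>12)&(y<122);q=pix2plane(im,np.c_[x,y][k],.117)[:,:2].astype(np.float32)
print("handle line",cv2.fitLine(q,cv2.DIST_L2,0,.01,.01).ravel(),q[:,0].min(),q[:,0].max())
for d in spotter.masks_of("wrist","double_ring")[:1]:
    y,x=np.nonzero(d["mask"]);q=pix2plane(im,np.c_[x,y],.06)[:,:2].astype(np.float32);print("ring",d["score"],cv2.minEnclosingCircle(q))
P("ring manual",[[31,220],[188,235],[95,145],[122,300]],.06)
print(monitor.read_state()["ee_pos"])
```

```text
[  14   10   41   49 1552] [318.58311856 229.35373711]
knobtop: far edge minus r [[0.6109, 0.1071]]
sides [[0.5959, 0.0948], [0.5979, 0.1215]]
lid circ ((0.5974403023719788, 0.10778096318244934), 0.05793474242091179)
handle line [ 0.99697036 -0.07778233  0.49110985  0.11644576] 0.4545296 0.5295761
ring 0.65 ((0.6137831211090088, -0.09850440174341202), 0.07973358035087585)
ring manual [[0.6011, -0.1794], [0.6284, -0.0225], [0.5357, -0.0944], [0.6938, -0.1055]]
[0.59441763 0.10891885 0.30044257]
```

>>> {"api": "servo_tool", "payload": {"plan": [[0, 0.02, 0, -0.4, 0, 0, 0], [0, 0.025, 0, -0.8, 0, 0, 0], [0, 0.025, 0, -0.95, 0, 0, 0]]}}

```text
time_s: 4.6
ee_pos: [0.5948, 0.1082, 0.2014]
eef_rot: [0.038, 0.999, -0.001, -0.003]
contact_force: [-1.0, 0.0, 0.7]
width: 0.0855
grip_force: 0.0
```

>>> {"api": "servo_tool", "payload": {"plan": [[0, 0, 0, -0.2, 0, 0, 0], [0, 0, 0, -0.42, 0, 0, 0], [0, 0, 0, -0.42, 0, 0, 0], [0, 0, 0, -0.42, 0, 0, 0], [0, 0, 0, -0.42, 0, 0, 0]]}}

```text
time_s: 5.1
ee_pos: [0.598, 0.1086, 0.1647]
eef_rot: [0.038, 0.999, 0.0, 0.001]
contact_force: [0.3, 0.7, -0.2]
width: 0.0855
grip_force: 0.0
```

>>> {"api": "servo_tool", "payload": {"plan": [[1, 0, 0, 0, 0, 0, 0], [1, 0, 0, 0, 0, 0, 0], [1, 0, 0, 0, 0, 0, 0], [1, 0, 0, 0, 0, 0, 0], [1, 0, 0, 0, 0, 0, 0], [1, 0, 0, 0, 0, 0, 0], [1, 0, 0, 0, 0, 0, 0], [1, 0, 0, 0, 0, 0, 0]], "grip_force": 40}}

```text
time_s: 5.9
ee_pos: [0.5974, 0.1086, 0.1638]
eef_rot: [0.038, 0.999, 0.0, 0.0]
contact_force: [-1.2, 0.3, 4.3]
width: 0.0269
grip_force: 39.6
```

>>> {"api": "servo_tool", "payload": {"plan": [[1, 0, 0, 0.1, 0, 0, 0], [1, 0, 0, 0.25, 0, 0, 0], [1, 0, 0, 0.5, 0, 0, 0], [1, 0, 0, 0.8, 0, 0, 0], [1, 0, 0, 0.9, 0, 0, 0], [1, 0, 0, 0.9, 0, 0, 0]]}}

```text
time_s: 6.5
ee_pos: [0.598, 0.1085, 0.2554]
eef_rot: [0.038, 0.999, 0.001, 0.002]
contact_force: [0.2, 0.8, -1.9]
width: 0.0268
grip_force: 39.5
```

>>> {"api": "servo_tool", "payload": {"plan": [[1, -0.1, -0.3, 0, 0, 0, 0], [1, -0.2, -0.65, 0, 0, 0, 0], [1, -0.3, -0.95, 0, 0, 0, 0]]}}

```text
time_s: 6.8
ee_pos: [0.5656, 0.0119, 0.2515]
eef_rot: [0.038, 0.999, -0.001, -0.002]
contact_force: [0.4, -0.4, -2.0]
width: 0.0269
grip_force: 39.5
```

>>> {"api": "servo_tool", "payload": {"plan": [[1, -0.1, -0.35, 0, 0, 0, 0], [1, -0.2, -0.7, 0, 0, 0, 0], [1, -0.3, -0.95, 0, 0, 0, 0]]}}

```text
time_s: 7.1
ee_pos: [0.5353, -0.0841, 0.2517]
eef_rot: [0.039, 0.999, -0.0, -0.002]
contact_force: [0.1, -0.2, -1.6]
width: 0.0272
grip_force: 39.5
```

>>> {"api": "servo_tool", "payload": {"plan": [[1, -0.1, -0.35, 0, 0, 0, 0], [1, -0.2, -0.7, 0, 0, 0, 0], [1, -0.3, -0.95, 0, 0, 0, 0], [1, -0.3, -0.95, 0, 0, 0, 0]]}}

```text
time_s: 7.5
ee_pos: [0.504, -0.1811, 0.252]
eef_rot: [0.042, 0.999, -0.001, -0.002]
contact_force: [0.0, 0.2, -2.1]
width: 0.0266
grip_force: 39.6
```

Run:
```python
from h import *
s=monitor.read_state();print(s["ee_pos"],s["width"],s["grip_force"])
for cam in("wrist","scene","top"):
    im=get_image(cam);cv2.imwrite(f"pics/{cam}2.png",im["pixels"])
    for d in spotter.masks_of(cam,"mat")[:2]:
        y,x=np.nonzero(d["mask"]);print(cam,d["score"],d["rect"],cv2.minAreaRect(pix2plane(im,np.c_[x,y],.008)[:,:2].astype(np.float32)))
```

```text
[ 0.50404318 -0.1810749   0.25197773] 0.026601305679602536 39.61561381816864
wrist 0.83 [24.3, 51.9, 207.8, 230.2] ((0.4453395903110504, -0.3694700002670288), (0.13997243344783783, 0.14194904267787933), 7.681746006011963)
scene 0.83 [243.9, 199.4, 300.5, 233.0] ((0.4479607939720154, -0.3636057376861572), (0.13949857652187347, 0.14405716955661774), 6.955228328704834)
scene 0.23 [422.7, 334.6, 440.6, 369.7] ((0.46096616983413696, 0.3251829743385315), (0.10100827366113663, 0.030793650075793266), 32.973270416259766)
top 0.71 [426.0, 235.7, 473.9, 289.7] ((0.444313645362854, -0.36982613801956177), (0.14194811880588531, 0.1423274576663971), 8.905904769897461)
```

View pics/wrist2.png

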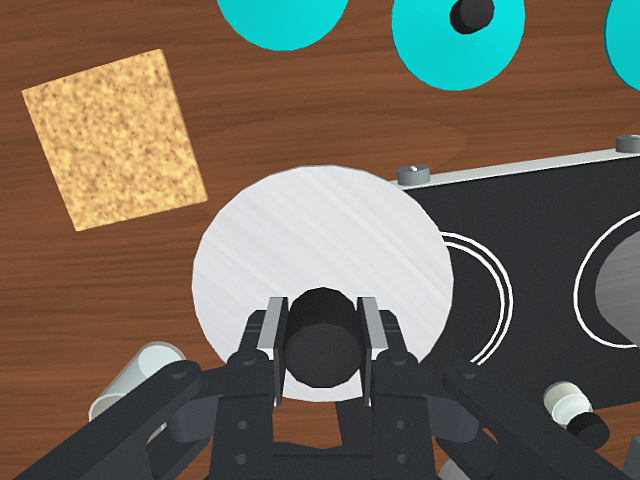

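The wrist view shows the lid level in the grip at (322,285) with the knob clamped, and the mat at (115,140). All views put the mat centre at (0.445, -0.370). Going there and lowering.

>>> {"api": "servo_tool", "payload": {"plan": [[1, -0.1, -0.35, 0, 0, 0, 0], [1, -0.2, -0.7, 0, 0, 0, 0], [1, -0.3, -0.95, 0, 0, 0, 0]]}}

```text
time_s: 8.1
ee_pos: [0.477, -0.2727, 0.2533]
eef_rot: [0.038, 0.999, -0.0, -0.0]
contact_force: [-0.9, -0.3, -1.7]
width: 0.0266
grip_force: 39.7
```

>>> {"api": "servo_tool", "payload": {"plan": [[1, -0.1, -0.35, 0, 0, 0, 0], [1, -0.2, -0.7, 0, 0, 0, 0], [1, -0.3, -0.95, 0, 0, 0, 0], [1, -0.3, -0.95, -0.3, 0, 0, 0], [1, -0.3, -0.95, -0.6, 0, 0, 0], [1, -0.3, -0.95, -0.95, 0, 0, 0], [1, -0.3, -0.95, -0.95, 0, 0, 0]]}}

```text
time_s: 8.8
ee_pos: [0.4453, -0.3632, 0.1538]
eef_rot: [0.037, 0.999, 0.003, -0.004]
contact_force: [0.3, 0.4, -2.6]
width: 0.0268
grip_force: 39.7
```

>>> {"api": "servo_tool", "payload": {"plan": [[1, 0, 0, -0.3, 0, 0, 0], [1, 0, 0, -0.6, 0, 0, 0], [1, 0, 0, -0.8, 0, 0, 0], [1, 0, 0, -0.9, 0, 0, 0], [1, 0, 0, -0.9, 0, 0, 0], [1, 0, 0, -0.9, 0, 0, 0]]}}

```text
time_s: 9.4
ee_pos: [0.4482, -0.3671, 0.0697]
eef_rot: [0.038, 0.999, -0.001, 0.001]
contact_force: [0.5, 0.0, -0.6]
width: 0.0267
grip_force: 39.7
```

>>> {"api": "servo_tool", "payload": {"plan": [[1, -0.01, -0.02, -0.05, 0, 0, 0], [1, -0.02, -0.03, -0.1, 0, 0, 0], [1, -0.02, -0.03, -0.14, 0, 0, 0], [1, -0.02, -0.03, -0.17, 0, 0, 0], [1, -0.02, -0.03, -0.19, 0, 0, 0], [1, -0.02, -0.03, -0.19, 0, 0, 0]]}}

```text
time_s: 10.0
ee_pos: [0.445, -0.3693, 0.049]
eef_rot: [0.038, 0.999, 0.0, -0.0]
contact_force: [0.4, -0.4, -1.3]
width: 0.0266
grip_force: 39.7
```

>>> {"api": "servo_tool", "payload": {"plan": [[1, 0, 0, -0.01, 0, 0, 0], [1, 0, 0, -0.01, 0, 0, 0], [1, 0, 0, -0.01, 0, 0, 0]]}}

```text
time_s: 10.3
ee_pos: [0.4452, -0.3695, 0.0484]
eef_rot: [0.038, 0.999, -0.0, 0.0]
contact_force: [0.6, -0.5, -1.8]
width: 0.0266
grip_force: 39.7
```

>>> {"api": "servo_tool", "payload": {"plan": [[1, 0, 0, -0.01, 0, 0, 0], [1, 0, 0, -0.015, 0, 0, 0], [1, 0, 0, -0.015, 0, 0, 0]]}}

```text
time_s: 10.6
ee_pos: [0.4453, -0.3697, 0.0478]
eef_rot: [0.038, 0.999, 0.0, 0.0]
contact_force: [-1.5, 1.0, 4.8]
width: 0.0267
grip_force: 40.6
```

>>> {"api": "servo_tool", "payload": {"plan": [[1, 0, 0, -0.01, 0, 0, 0], [1, 0, 0, -0.015, 0, 0, 0], [1, 0, 0, -0.015, 0, 0, 0]]}}

```text
time_s: 10.9
ee_pos: [0.4453, -0.3696, 0.0477]
eef_rot: [0.038, 0.999, 0.0, 0.001]
contact_force: [-5.1, 4.7, 17.0]
width: 0.0268
grip_force: 41.7
```

>>> {"api": "servo_tool", "payload": {"plan": [[1, 0, 0, 0.015, 0, 0, 0], [0.5, 0, 0, 0.02, 0, 0, 0], [0, 0, 0, 0.02, 0, 0, 0], [0, 0, 0, 0.02, 0, 0, 0], [0, 0, 0, 0.02, 0, 0, 0], [0, 0, 0, 0.02, 0, 0, 0], [0, 0, 0, 0.02, 0, 0, 0]]}}

```text
time_s: 11.6
ee_pos: [0.4451, -0.3695, 0.0472]
eef_rot: [0.038, 0.999, 0.0, -0.0]
contact_force: [-0.8, 0.2, -0.3]
width: 0.0853
grip_force: 0.0
```

>>> {"api": "servo_tool", "payload": {"plan": [[0, 0, 0, 0.1, 0, 0, 0], [0, 0, 0, 0.4, 0, 0, 0], [0, 0, 0, 0.8, 0, 0, 0], [0, 0, 0, 1, 0, 0, 0]]}}

```text
time_s: 12.0
ee_pos: [0.4461, -0.3708, 0.151]
eef_rot: [0.038, 0.999, -0.001, 0.002]
contact_force: [0.8, -0.6, -0.6]
width: 0.0853
grip_force: 0.0
```

>>> {"api": "servo_tool", "payload": {"plan": [[0, 0, 0.1, 0.4, 0, 0, 0], [0, 0, 0.4, 0.8, 0, 0, 0], [0, 0, 0.8, 0.9, 0, 0, 0], [0, 0, 1, 0.9, 0, 0, 0]]}}

```text
time_s: 12.4
ee_pos: [0.4464, -0.2673, 0.2403]
eef_rot: [0.037, 0.999, 0.0, 0.003]
contact_force: [0.6, -0.0, 0.2]
width: 0.0853
grip_force: 0.0
```

Run:
```python
from h import *
s=monitor.read_state();print(s["ee_pos"])
im=get_image("scene");cv2.imwrite("pics/s3.png",cv2.resize(im["pixels"][180:360,190:410],None,fx=3,fy=3))
im=get_image("top")
for d in spotter.masks_of("top","lid")[:6]:
    y,x=np.nonzero(d["mask"]);print(d["score"],d["rect"],cv2.minEnclosingCircle(pix2plane(im,np.c_[x,y],.018)[:,:2].astype(np.float32)))
```

```text
[ 0.44635428 -0.26726929  0.24033461]
0.98 [369.5, 285.0, 414.0, 324.4] ((0.32292622327804565, -0.19855399429798126), 0.05891269072890282)
0.83 [252.6, 271.7, 292.1, 308.5] ((0.3795078992843628, 0.130733460187912), 0.05744459852576256)
0.74 [322.6, 275.5, 361.1, 313.2] ((0.36728107929229736, -0.05478139594197273), 0.05624563619494438)
0.64 [218.9, 313.3, 263.4, 356.1] ((0.2612782120704651, 0.2285768687725067), 0.05862928926944733)
```

View pics/s3.png

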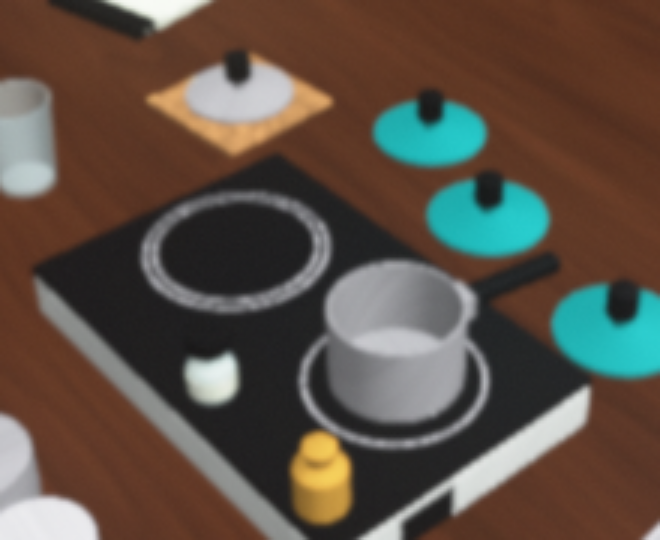

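The steel lid stands level and released on the mat, at crop (238,90). The open pot is still in the single ring at (395,340), with its handle toward (550,265). Moving over the handle.

>>> {"api": "servo_tool", "payload": {"plan": [[0, 0.05, 0.4, 0, 0, 0, 0], [0, 0.1, 0.8, 0, 0, 0, 0], [0, 0.13, 0.96, 0, 0, 0, 0]]}}

```text
time_s: 12.85
ee_pos: [0.4584, -0.1714, 0.2372]
eef_rot: [0.037, 0.999, 0.0, -0.0]
contact_force: [-0.2, -0.4, 0.5]
width: 0.0852
grip_force: 0.0
```

>>> {"api": "servo_tool", "payload": {"plan": [[0, 0.05, 0.4, 0, 0, 0, 0], [0, 0.1, 0.8, 0, 0, 0, 0], [0, 0.13, 0.96, 0, 0, 0, 0]]}}

```text
time_s: 13.15
ee_pos: [0.4716, -0.0752, 0.2373]
eef_rot: [0.037, 0.999, 0.0, -0.0]
contact_force: [0.5, -0.9, -0.3]
width: 0.0854
grip_force: 0.0
```

>>> {"api": "servo_tool", "payload": {"plan": [[0, 0.05, 0.4, 0, 0, 0, 0], [0, 0.1, 0.8, 0, 0, 0, 0], [0, 0.13, 0.96, 0, 0, 0, 0]]}}

```text
time_s: 13.45
ee_pos: [0.4848, 0.021, 0.2373]
eef_rot: [0.037, 0.999, 0.0, 0.0]
contact_force: [0.2, -0.7, 0.2]
width: 0.0854
grip_force: 0.0
```

>>> {"api": "servo_tool", "payload": {"plan": [[0, 0.05, 0.4, 0, 0, 0, 0], [0, 0.1, 0.8, 0, 0, 0, 0], [0, 0.13, 0.96, 0, 0, 0, 0], [0, 0.13, 0.96, 0, 0, 0, 0], [0, 0.13, 0.96, 0, 0, 0, 0]]}}

```text
time_s: 13.95
ee_pos: [0.4975, 0.1124, 0.2371]
eef_rot: [0.039, 0.999, -0.001, -0.0]
contact_force: [-0.5, 0.2, 0.8]
width: 0.0853
grip_force: 0.0
```

```bash
cat > m.py <<'E'
from h import *
s=monitor.read_state();print(s["ee_pos"],s["eef_rot"].round(3))
im=get_image("wrist")
import sys;cv2.imwrite(sys.argv[1],im["pixels"])
for l in("pot_grip","pot"):
  for d in spotter.masks_of("wrist",l)[:3]:
    y,x=np.nonzero(d["mask"]);q=pix2plane(im,np.c_[x,y],.13)[:,:2].astype(np.float32);print(l,d["score"],d["rect"],"circ",cv2.minEnclosingCircle(q))
    q=pix2plane(im,np.c_[x,y],.117)[:,:2].astype(np.float32);print("  line",cv2.fitLine(q,cv2.DIST_L2,0,.01,.01).ravel(),q.min(0),q.max(0))
for d in spotter.masks_of("wrist","double_ring")[:1]:
    y,x=np.nonzero(d["mask"]);q=pix2plane(im,np.c_[x,y],.06)[:,:2].astype(np.float32);print("ring",d["score"],d["rect"],cv2.minEnclosingCircle(q))
E
python3 m.py pics/w3.png
```

```text
[0.49746454 0.11237968 0.23708623] [ 0.039  0.999 -0.001 -0.   ]
pot_grip 0.6 [255.2, 152.8, 399.8, 431.2] circ ((0.5474594831466675, 0.11276349425315857), 0.10130606591701508)
  line [ 0.9968632  -0.07914379  0.5758041   0.10924713] [0.4479958  0.05225017] [0.6614449 0.161474 ]
pot 0.89 [254.4, 152.7, 401.7, 428.4] circ ((0.5475651025772095, 0.11042702198028564), 0.10106440633535385)
  line [ 0.99667966 -0.08142272  0.57621086  0.10911292] [0.44855046 0.05199412] [0.661382   0.16218522]
ring 0.65 [19.5, 271.4, 180.0, 397.2] ((0.6121589541435242, -0.09925280511379242), 0.07917153090238571)
```

View pics/w3.png

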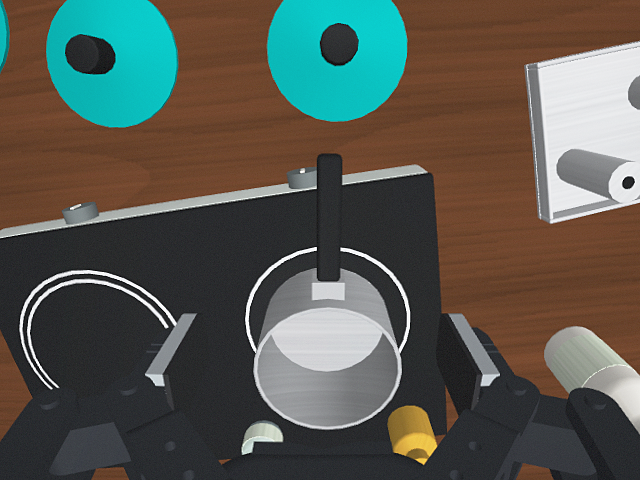

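Wrist view: the open pot's rim is at (328,368) and the handle runs from (329,155) to (329,280), central between the fingers. The pot hasn't moved. Descending onto the handle.

>>> {"api": "servo_tool", "payload": {"plan": [[0, 0, 0.02, -0.4, 0, 0, 0], [0, 0, 0.025, -0.8, 0, 0, 0], [0, 0, 0.025, -0.9, 0, 0, 0], [0, 0, 0.025, -0.9, 0, 0, 0]]}}

```text
time_s: 14.55
ee_pos: [0.4963, 0.116, 0.1464]
eef_rot: [0.039, 0.999, -0.001, -0.002]
contact_force: [-0.1, 0.3, 0.2]
width: 0.0854
grip_force: 0.0
```

>>> {"api": "servo_tool", "payload": {"plan": [[0, 0, 0, -0.2, 0, 0, 0], [0, 0, 0, -0.42, 0, 0, 0], [0, 0, 0, -0.42, 0, 0, 0], [0, 0, 0, -0.42, 0, 0, 0], [0, 0, 0, -0.42, 0, 0, 0]]}}

```text
time_s: 15.05
ee_pos: [0.4985, 0.1172, 0.1072]
eef_rot: [0.038, 0.999, 0.001, 0.002]
contact_force: [0.0, 0.7, -0.4]
width: 0.0852
grip_force: 0.0
```

>>> {"api": "servo_tool", "payload": {"plan": [[1, 0, 0, 0, 0, 0, 0], [1, 0, 0, 0, 0, 0, 0], [1, 0, 0, 0, 0, 0, 0], [1, 0, 0, 0, 0, 0, 0], [1, 0, 0, 0, 0, 0, 0], [1, 0, 0, 0, 0, 0, 0], [1, 0, 0, 0, 0, 0, 0], [1, 0, 0, 0, 0, 0, 0]], "grip_force": 30}}

```text
time_s: 15.85
ee_pos: [0.4971, 0.1168, 0.1055]
eef_rot: [0.038, 0.999, -0.0, -0.0]
contact_force: [-1.1, -1.4, 3.5]
width: 0.0155
grip_force: 33.4
```

>>> {"api": "servo_tool", "payload": {"plan": [[1, 0, -0.03, 0, 0, 0, 0], [1, 0.01, -0.1, 0, 0, 0, 0], [1, 0.01, -0.2, 0, 0, 0, 0], [1, 0.02, -0.3, 0, 0, 0, 0], [1, 0.02, -0.4, 0, 0, 0, 0], [1, 0.03, -0.47, 0, 0, 0, 0], [1, 0.03, -0.5, 0, 0, 0, 0]]}}

```text
time_s: 16.55
ee_pos: [0.5003, 0.0657, 0.1054]
eef_rot: [0.039, 0.999, -0.0, 0.0]
contact_force: [0.1, 4.2, 2.6]
width: 0.0153
grip_force: 33.3
```

Run:
```python
from h import *
s=monitor.read_state();print(s["ee_pos"],s["eef_rot"].round(4),s["contact_force"],s["ft_torque"])
im=get_image("scene");cv2.imwrite("pics/s4.png",cv2.resize(im["pixels"][180:360,190:410],None,fx=3,fy=3))
```

```text
[0.50030787 0.06572315 0.10543085] [ 3.900e-02  9.992e-01 -0.000e+00  1.000e-04] [0.13492062 4.24544957 2.64770459] [0.78125848 0.01058076 0.24921362]
```

View pics/s4.png

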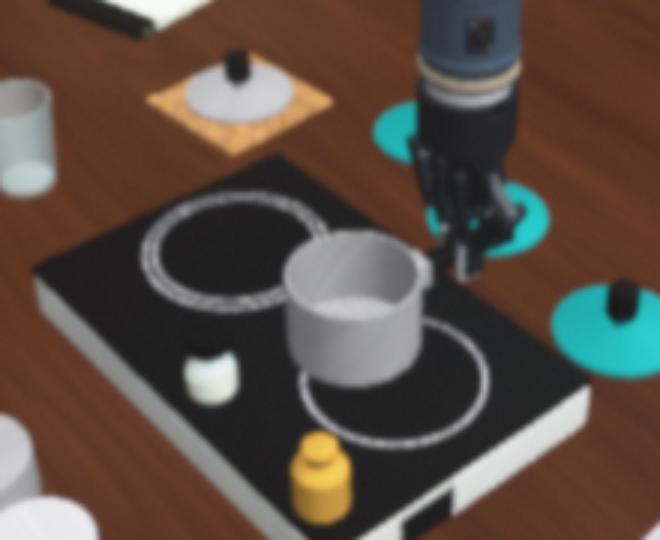

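The pot is sliding flat toward the ring, now at crop (353,310), clear of the jar at (210,375), with the gripper on the handle at (465,250). Continuing.

>>> {"api": "servo_tool", "payload": {"plan": [[1, 0.01, -0.05, 0, 0, 0, 0], [1, 0.02, -0.15, 0, 0, 0, 0], [1, 0.02, -0.25, 0, 0, 0, 0], [1, 0.03, -0.35, 0, 0, 0, 0], [1, 0.04, -0.45, 0, 0, 0, 0], [1, 0.05, -0.55, 0, 0, 0, 0], [1, 0.05, -0.65, 0, 0, 0, 0], [1, 0.06, -0.75, 0, 0, 0, 0], [1, 0.06, -0.85, 0, 0, 0, 0], [1, 0.06, -0.9, 0, 0, 0, 0]]}}

```text
time_s: 17.6
ee_pos: [0.5061, -0.0245, 0.1053]
eef_rot: [0.039, 0.999, -0.0, 0.0]
contact_force: [-0.3, 4.4, 3.1]
width: 0.0152
grip_force: 33.5
```

>>> {"api": "servo_tool", "payload": {"plan": [[1, 0.02, -0.1, 0, 0, 0, 0], [1, 0.03, -0.2, 0, 0, 0, 0], [1, 0.04, -0.3, 0, 0, 0, 0], [1, 0.05, -0.4, 0, 0, 0, 0], [1, 0.06, -0.5, 0, 0, 0, 0], [1, 0.07, -0.58, 0, 0, 0, 0], [1, 0.07, -0.65, 0, 0, 0, 0], [1, 0.07, -0.68, 0, 0, 0, 0], [1, 0.07, -0.68, 0, 0, 0, 0], [1, 0.07, -0.68, 0, 0, 0, 0]]}}

```text
time_s: 18.6
ee_pos: [0.5132, -0.0921, 0.1053]
eef_rot: [0.039, 0.999, -0.001, 0.0]
contact_force: [0.1, -0.6, 2.3]
width: 0.0154
grip_force: 33.4
```

```bash
python3 m.py pics/w5.png
python3 - <<'E'
from h import *
s=monitor.read_state();print(s["contact_force"],s["ft_torque"])
E
```

```text
[ 0.51316772 -0.09213752  0.10534555] [ 0.039  0.999 -0.001  0.   ]
pot_grip 0.57 [293.1, 211.3, 353.5, 448.9] circ ((0.5012822151184082, -0.09098383784294128), 0.041955865919589996)
  line [ 0.9967364  -0.08072523  0.50679475 -0.0917557 ] [ 0.46284193 -0.10677691] [ 0.5569408  -0.08101507]
pot 0.71 [292.7, 208.5, 350.9, 449.3] circ ((0.5011727213859558, -0.092204749584198), 0.0419551283121109)
  line [ 0.99665827 -0.08168405  0.5069002  -0.09179063] [ 0.46286497 -0.10720892] [ 0.5569408  -0.08076768]
ring 0.98 [197.8, 330.8, 470.9, 478.5] ((0.6135910153388977, -0.09842228144407272), 0.07921134680509567)
[ 0.86809796 -1.93198329  1.90609676] [-0.3233312  -0.2023727  -0.05767245]
```

View pics/w5.png

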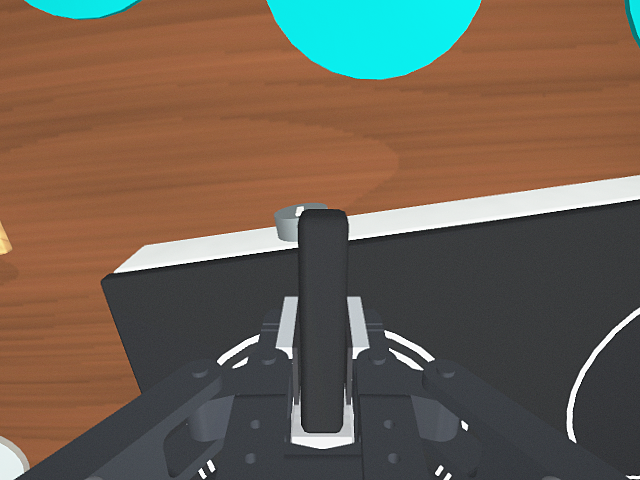

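The handle is in the grip at columns 300–348, with its tip at (323,212). That puts the pot centre at about (0.611, -0.100), against the ring at (0.6136, -0.098), about 3 mm off. Releasing and withdrawing upward.

>>> {"api": "servo_tool", "payload": {"plan": [[0.5, 0, 0, 0, 0, 0, 0], [0, 0, 0, 0, 0, 0, 0], [0, 0, 0, 0, 0, 0, 0], [0, 0, 0, 0, 0, 0, 0], [0, 0, 0, 0, 0, 0, 0], [0, 0, 0, 0, 0, 0, 0], [0, 0, 0, 0, 0, 0, 0]]}}

```text
time_s: 19.5
ee_pos: [0.5131, -0.091, 0.1053]
eef_rot: [0.038, 0.999, 0.0, -0.0]
contact_force: [-0.2, 0.3, -0.3]
width: 0.0854
grip_force: 0.0
```

>>> {"api": "servo_tool", "payload": {"plan": [[0, 0, 0, 0.15, 0, 0, 0], [0, 0, 0, 0.4, 0, 0, 0], [0, 0, 0, 0.8, 0, 0, 0], [0, 0, 0, 1, 0, 0, 0], [0, 0, 0, 1, 0, 0, 0]]}}

```text
time_s: 20.0
ee_pos: [0.5151, -0.0913, 0.2086]
eef_rot: [0.038, 0.999, 0.0, 0.003]
contact_force: [-0.2, 0.1, 0.5]
width: 0.0854
grip_force: 0.0
```

>>> {"api": "servo_tool", "payload": {"plan": [[0, -0.2, 0, 0.4, 0, 0, 0], [0, -0.4, 0, 0.8, 0, 0, 0], [0, -0.5, 0, 0.8, 0, 0, 0], [0, -0.5, 0, 0.8, 0, 0, 0], [0, -0.5, 0, 0.8, 0, 0, 0]]}}

```text
time_s: 20.5
ee_pos: [0.4626, -0.0908, 0.284]
eef_rot: [0.038, 0.999, 0.0, -0.001]
contact_force: [-0.6, -0.2, -0.0]
width: 0.0856
grip_force: 0.0
```

```bash
python3 m.py pics/w6.png
python3 - <<'E'
from h import *
im=get_image("scene");cv2.imwrite("pics/s6.png",cv2.resize(im["pixels"][180:360,190:410],None,fx=3,fy=3))
E
```

```text
[ 0.46258095 -0.09076497  0.28395604] [ 0.038  0.999  0.    -0.001]
pot_grip 0.7 [263.4, 212.6, 387.6, 434.2] circ ((0.5621025562286377, -0.09645848721265793), 0.1030307188630104)
  line [ 0.9967378  -0.08070792  0.59190583 -0.09909911] [ 0.46288812 -0.15595049] [ 0.67813045 -0.04737467]
pot 0.81 [262.8, 211.5, 384.1, 433.4] circ ((0.5621336102485657, -0.09692595154047012), 0.10319807380437851)
  line [ 0.99678296 -0.08014811  0.5918364  -0.09913751] [ 0.46294537 -0.15595049] [ 0.67827827 -0.04733432]
pot 0.23 [209.6, 179.7, 631.3, 448.5] circ ((0.5626329183578491, -0.011347755789756775), 0.18438003957271576)
  line [ 0.11357384 -0.99352956  0.5369971  -0.00494623] [ 0.44893086 -0.18144003] [0.69533265 0.1646416 ]
ring 0.84 [248.4, 272.1, 411.6, 379.8] ((0.6134308576583862, -0.09808479994535446), 0.08027148991823196)
```

View pics/s6.png

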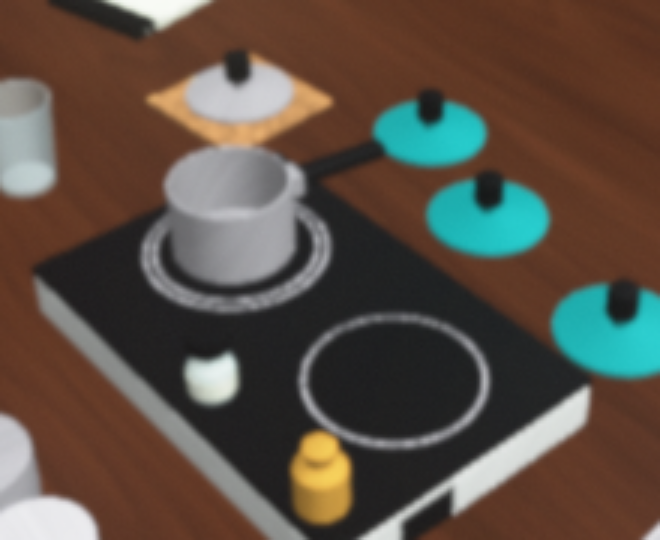

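The pot stands inside the double ring at crop (232,245). The lid is on the mat at (238,90), the jar and weight haven't moved, and the arm is clear. Handing in.

```bash
python3 -c "
from bench import env
print(env.close_job())"
```

```text
the job is handed in; nothing more can be done
None
```

The job is handed in, with no verdict returned: the lid stands knob up in the middle of the cork mat, the open pot is released inside the double ring about 3 mm off centre, and nothing else appeared to have moved in the last picture.

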